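Hook, draw and lock the retractable rule on the transplanting tray

ROBOT

A 6-joint arm with a two-finger parallel gripper is mounted at the origin on the work surface. World frame = base frame: x ahead of the robot, y to its left, z up, the work surface at z = 0. Lengths are in mm, angles in rad, forces in N, time in s.
With the tool pointing down it reaches from about 300 to 775 mm from the base axis. Payload 14.6 kg.
Tool frame: the origin (TCP) lies at the very end of the fingers, on their centre line; the grasp point (between the pads) lies 19 mm behind it (pinch_z is the distance from the TCP to the grasp point, in mm); x points along the fingers, z is the direction in which the jaws open and shut, and the axes are right-handed (so a half turn about x gives the same grasp; the last joint's range is limited). The gripper opens to 94 mm and grips with 3 to 60 N. Pads are 16 mm wide; open, the fingers measure 119 mm over their backs; the gripper's body (75 mm by 177 mm) begins 78 mm behind the grasp point.
Start: joints at [-1.17, 0.3, 1.521, -0, 1.321, -0.067], TCP at [248, -490.903, 205.446] pointing down, gripper open.
Joint ranges: [-3.03, 3.03], [-0.79, 2.21], [0.23, 2.52], [-1.04, 4.18], [0, 3.07], [-2.55, 2.55]. Speed limits (rad/s): [2.22, 2.22, 2.57, 3.14, 3.14, 3.14].

INTERFACE

Orientations are given as [roll, pitch, yaw] about the fixed x, y, z axes, in that order (R = Rz(yaw) Ry(pitch) Rx(roll)).
In Python, from cell import read_state, camera, sign_off, pinch_z gives the robot as it stands. The module is installed in compiled form; this text tells all that it offers.
- The arm moves only by the tool arm_command, never from a script. Its argument "series" is a list of rows, each a list of 3 entries, a list of its own where there are three numbers: the finger opening in mm, from 0 to 94, then the shift along the tool's x, y, z in mm, then the turn about the tool's x in degrees. A call has 1 to 12 rows; each row is the pose to reach, as a shift and turn from the pose measured when the call began, along the tool's axes at that moment; what a row does not reach only later rows make up. A row lasts 1/8 s, in which the tool goes at most 62.5 mm and 10.7 degrees, less where a joint would pass 70% of its speed; a pose out of reach is approached as far as the arm can. A call with a gripper value outside its range is refused whole. The fingers move at their own pace and stop on an object; "newtons" is the grip in N (left out, the last holds). Time passes only in rows, so rows that repeat a pose let the fingers close. It gives the time, the measured TCP pose, the force and the opening at its end, in the units of the state.
- read_state(): the state, without advancing time (a new reading comes with each control period).
- camera(name): name is "scene" or "top" or "wrist"; returns a dict with "pixels" (400x640x3 uint8, red, green, blue), "range_z" (400x640 float32, mm along the optical axis (not along the pixel's ray), 0 where there is no reading), "fov_y" (degrees; the focal length in pixels is half the picture's height over the tangent of half this angle, whatever the lens; pixels are square), "cx", "cy" (the principal point, pixels), "k1" (the pictures are not rectified: a ray, as slopes to the right and down, at radius r is drawn at 1 + k1 r^2 times it, then the intrinsics apply), "R" (3x3) and "t" (3): a world point X has camera coordinates R X + t. Camera axes: x right, y down, z forward; pixel columns grow to the right and rows downward; lengths in mm; the calibration is good to about 2 mm. A picture is of the moment at which its call begins.
- sign_off(): hands the job in, once; it reports no verdict.
The state is a dict: "clock": time; "joints": joint angles; "qd": joint speeds; "effort": joint torques, N m; "eef_pos": TCP position; "eef_rot": TCP orientation; "wrist_force": force on the tool from outside, world axes, zero at the start; "moment": the same for the moment, N m; "finger_gap": finger opening in mm.
Only numpy, scipy, OpenCV 4.12 (cv2) and the standard library are available. Lean on these libraries where they do the work, as an engineer would, in place of code of your own. Each camera call takes 0.05 s, during which the arm holds its last target.

TASK

Lay the planting rule out for spacing seedlings: hook the end of the retractable rule over the far side of the divider in the grey transplanting tray, draw the case back over the toothed rail against its spring until it pulls with about 8 newtons, and lock it by lowering its two feet fully into the rail's slots, so that it stays drawn with that pull (within 2 newtons) when you let go. Do it gently: never pull the divider with more than 14 newtons, do not ram the rule down on the rail, and leave the other things where they are.

Things in the scene. Friction and masses are not known exactly. Their poses are not given: they have to be found in the camera images.
- rule: the retractable rule, loose: black tape-measure-like case 90 long (x), 32 wide (y), z = 12 to 70 mm, flat sides to grip, standing on two thin cross feet; a stiff steel blade with an end hook sticks out of its +x end. Origin: under the middle of the case, level with the feet's undersides; z up, x along the blade to the hook. About 0.4 kg (+-15 percent). Starts standing on the table
- rule_mouth (a point): where the blade leaves the case, level with the blade's underside (x = 45, z = 26 mm on the rule). Blade 18 wide, 3 thick. Its end is turned down into a hook plate 4 thick, 18 wide, reaching down to z = 2 on the rule; inner face 120 mm from this point with the blade in. A spring draws it in: 1.6 N at first, 2 N more per 10 mm drawn; hard stop at 70 mm
- rule_foot (a point): middle of the underside of the front foot (x = 24 mm, z = 0 on the rule); the rear foot is alike at x = -24. Each is a plate 4 thick (x), 32 wide (y), 12 high below the case
- tray: grey plastic transplanting tray, fixed: outer 180 long (x), 160 wide (y), walls 26 high, 3 thick, floor 3 thick, open top. Origin: centre of its underside; x along its length, pointing away from the rail. The strip along y = 0 beyond the divider is free up to the far end wall (inner face at x = 87 mm)
- tray_mid (a point): middle of the stretch where the divider may stand (x = -12, z = 37 mm on the tray). The divider is a plain grey upright plate across the tray, 4 thick (x), 150 wide (y), top edge level with this point, 11 mm above the walls, firmly clipped in. Its mid plane is anywhere within 42 mm of this point along the tray's x; that is not measured: look or feel for it
- rail: aluminium locking rail, fixed to the table in line with the tray on its -x side: base 192 long (x), 60 wide (y), 14 high; on it 15 cross teeth 44 wide (y), 4 thick (x), with rounded tops at z = 22 mm, pitch 12, at x = -84, -72 .. 0 .. 84. Origin: centre of its underside; x towards the tray, parallel to the tray's x, on the same centre line
- rail_slot (a point): centre of the floor of one slot (x = 6, z = 14 mm on the rail); the 14 slots are 8 mm wide, 8 deep, at x = -78, -66 .. -6, 6 .. 78. The rule's feet are 4 pitches apart, so both drop in together: locked, the rule's origin is at a slot centre x (2 mm of play each way; the spring draws it to the tray side) and z = 14 on the rail
- pot_large: bystander: square terracotta pot 100 wide, 95 high; origin under its middle
- pot_small: bystander: square terracotta pot 80 wide, 75 high; origin under its middle
- jar: bystander: screw-top glass jar 72 across, 110 high; origin under its middle
- trowel: bystander: orange hand trowel 300 long lying along its x, 30 high; origin where the shank meets the blade
- plug_pot: bystander: small round terracotta pot 40 across, 35 high, standing in a far corner of the tray, 50 mm to one side of its centre line; origin under its middle
- dibber: bystander: upright wooden dibber 30 across, 110 high; origin under its middle
Not all that is in view belongs to the job. There is more than one size of the rule; the one meant has the size given above. There is more than one size of the rail; the job needs the larger.

How it is judged:
By the outcome, as a careful person would: the job done as asked, in the order asked, and still so for the second after the job is handed in, with the robot touching nothing.
It also fails if it takes over 53 s, if anything falls off the work surface, if the arm or the gripper's body presses on something with over 40 N, if the wrist force passes 120 N, or if a joint passes its speed limit or range.

## Working session

There is one attempt and no reset: what is moved stays moved. The work goes in short steps, Python scripts to look and compute and a tool call to move; the robot and the scene stay as the last step left them, time stands still between calls to the robot, and variables do not carry over. Pictures are saved under pics/ and viewed, and the job is handed in when it is done.

Besides the shell and the picture viewer there is one more tool, called after "Emit:" in YAML: its name, and indented under it one key for each argument. arm_command: Moves the arm, as the interface text tells. Its arguments: {"type":"object","properties":{"series":{"type":"array"},"newtons":{"type":"number"}},"required":["series"]}

```bash
mkdir -p pics; ls
cat > h.py <<'E'
import numpy as np, cv2
from cell import read_state, camera, sign_off, pinch_z
from scipy.spatial.transform import Rotation as Rn
def f_of(c): return 200/np.tan(np.radians(c['fov_y'])/2)
def ray(c,u,v):
    f=f_of(c); x=(u-c['cx'])/f; y=(v-c['cy'])/f
    rd=np.hypot(x,y); r=rd
    for _ in range(30): r=rd/(1+c['k1']*r*r)
    s=r/rd if rd>0 else 1
    d=np.array([x*s,y*s,1.0]); R=np.array(c['R']); t=np.array(c['t'])
    return -R.T@t, R.T@d
def onz(c,u,v,z):
    o,d=ray(c,u,v); return o+d*(z-o[2])/d[2]
def depthpt(c,u,v):
    o,d=ray(c,u,v); return o+d*c['range_z'][int(v),int(u)]
def proj(c,X):
    p=np.array(c['R'])@np.array(X)+np.array(c['t']); x,y=p[:2]/p[2]; k=1+c['k1']*(x*x+y*y); f=f_of(c)
    return np.array([f*x*k+c['cx'],f*y*k+c['cy']])
def save(c,n): cv2.imwrite('pics/'+n,c['pixels'][:,:,::-1])
def cloud(c):
    f=f_of(c); v,u=np.mgrid[0:400,0:640]; x=(u-c['cx'])/f; y=(v-c['cy'])/f; rd=np.hypot(x,y); r=rd.copy()
    for _ in range(30): r=rd/(1+c['k1']*r*r)
    s=np.where(rd>0,r/np.maximum(rd,1e-9),1); z=c['range_z']
    P=np.stack([x*s*z,y*s*z,z],-1)-np.array(c['t']); return P@np.array(c['R'])
import pickle
def shot(n,tag):
    c=camera(n); save(c,tag+'.png'); pickle.dump(c,open('pics/'+tag+'.pkl','wb')); return c
def load(tag): return pickle.load(open('pics/'+tag+'.pkl','rb'))
E
python3 - <<'E'
from h import *
for n in('scene','top','wrist'):
    c=shot(n,n+'0'); print(n,c['fov_y'],c['cx'],c['cy'],c['k1'],np.round(-np.array(c['R']).T@c['t']),np.round(c['R'],2).tolist())
print(read_state(), pinch_z)
E
```

```text
pics
scene 52.20852149560153 317.09580873744534 203.23277279984902 -0.036142755062426195 [1245.  336.  709.] [[-0.35, 0.94, -0.01], [0.6, 0.21, -0.77], [-0.72, -0.28, -0.64]]
top 49.45817541046133 317.45346940547034 205.0584722848905 -0.11022819589010185 [ 451.   25. 1117.] [[-0.02, -1.0, -0.01], [-1.0, 0.02, -0.08], [0.08, 0.01, -1.0]]
wrist 63.735932104945434 322.1751655269874 201.33855498944976 -0.011676053498967711 [ 309. -461.  384.] [[0.45, -0.89, -0.0], [-0.87, -0.44, 0.23], [-0.21, -0.1, -0.97]]
{'clock': 0.15, 'joints': array([-1.16957409e+00,  3.00300386e-01,  1.52144958e+00, -3.66019265e-05,
        1.32071813e+00, -6.66016695e-02]), 'qd': array([-0.00134323, -0.00261119, -0.00160161, -0.00068577,  0.00056842,
       -0.00170217]), 'effort': array([ 1.94954686e-03, -5.31962657e+01, -3.52822459e+01,  7.09069404e-02,
        2.36047996e-02, -5.50256084e-05]), 'eef_pos': array([ 247.92532214, -490.71516312,  205.03560948]), 'eef_rot': array([3.11546889, 1.56992017, 2.01250555]), 'wrist_force': array([-0.34477013, -0.16363706, -0.05899412]), 'moment': array([ 0.00073988,  0.00460866, -0.06677249]), 'finger_gap': 93.96621089302997} 18.8
```

View pics/top0.png

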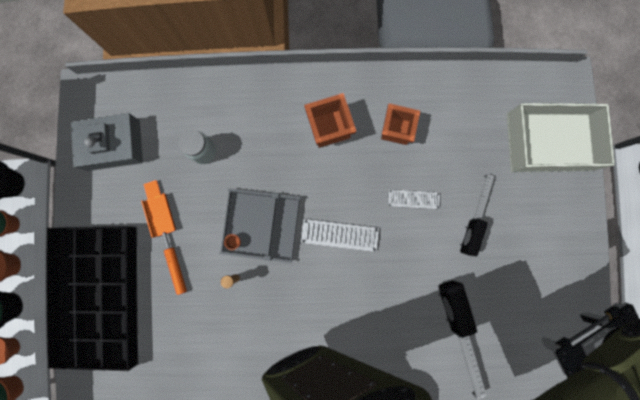

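View pics/scene0.png

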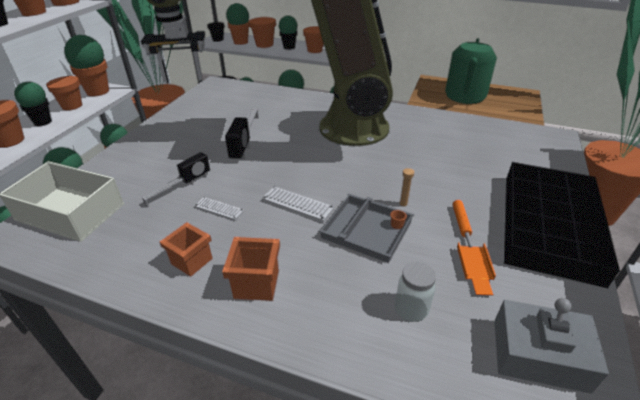

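View pics/wrist0.png

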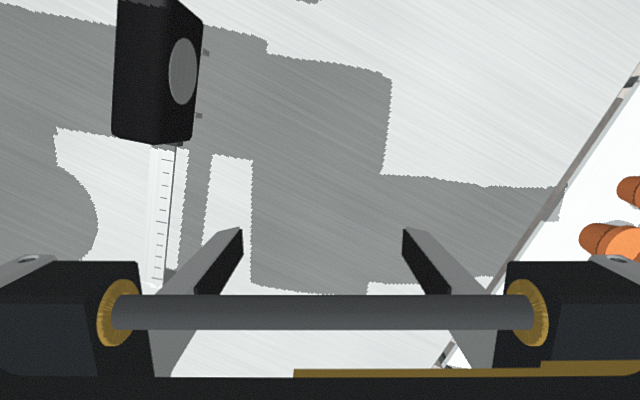

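Candidates, in top-view pixels:
- **Rule:** the small black one at (475,237), hook up at (490,177), or the large one at (455,305), hook down at (480,395).
- **Rail:** the small one at (414,200), or the large one at (340,235), which is in line with the tray at (265,225).

Next I'll measure their sizes.

Run:
```python
from h import *
c=load('top0');P=cloud(c); im=c['pixels']
def rect(box,zlo,zhi,tag):
    u0,v0,u1,v1=box; m=np.zeros((400,640),bool); m[v0:v1,u0:u1]=1
    m&=(P[...,2]>zlo)&(P[...,2]<zhi)&(c['range_z']>0)
    q=P[m]; 
    r=cv2.minAreaRect(q[:,:2].astype(np.float32)); print(tag,len(q),'z',np.round(np.percentile(q[:,2],[5,50,95]),1),'rect',np.round(r[0],1),np.round(r[1],1),round(r[2],2))
rect((430,270,490,350),55,90,'big rule'); rect((455,205,500,262),35,90,'small rule')
rect((300,210,385,255),8,40,'railL');rect((385,185,445,212),6,40,'railS')
rect((218,183,308,265),18,45,'tray')
for b,t in[((440,335,495,399),'bladeL')]:
    u0,v0,u1,v1=b; q=P[v0:v1,u0:u1].reshape(-1,3); q=q[(q[:,2]>12)&(q[:,2]<50)]; print(t,len(q)); 
    if len(q): print(np.round(q[::max(1,len(q)//12)],0).tolist())
big=cv2.resize(im[170:275,210:450,::-1],None,fx=3.3,fy=3.3,interpolation=cv2.INTER_CUBIC);cv2.imwrite('pics/crop1.png',big)
big=cv2.resize(im[165:400,400:520,::-1],None,fx=2.5,fy=2.5,interpolation=cv2.INTER_CUBIC);cv2.imwrite('pics/crop2.png',big)
```

```text
big rule 238 z [57.3 73.7 88.7] rect [ 279.9 -299. ] [128.7  47.3] 16.87
small rule 611 z [42.9 68.8 73.1] rect [ 450.1 -354.5] [34.5 91.4] 68.49
railL 1755 z [11.3 15.2 23.6] rect [468.5 -22.9] [191.9  69.1] 81.55
railS 805 z [ 7.1 10.9 16.5] rect [ 551.4 -215.2] [132.3  42.2] 85.12
tray 946 z [20.1 27.5 38.7] rect [492.3 165.3] [214.9 168.2] 82.16
bladeL 668
[[209.0, -303.0, 38.0], [191.0, -315.0, 40.0], [179.0, -315.0, 39.0], [166.0, -319.0, 40.0], [154.0, -329.0, 41.0], [141.0, -336.0, 43.0], [128.0, -329.0, 40.0], [116.0, -333.0, 42.0], [102.0, -346.0, 40.0], [88.0, -359.0, 38.0], [77.0, -365.0, 43.0], [64.0, -373.0, 43.0], [52.0, -355.0, 41.0]]
```

View pics/crop1.png

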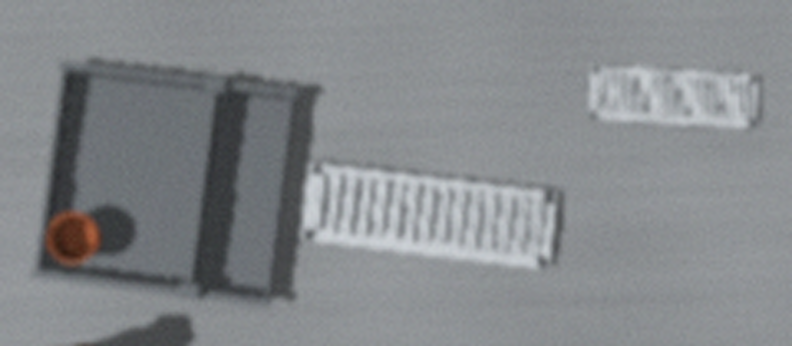

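View pics/crop2.png

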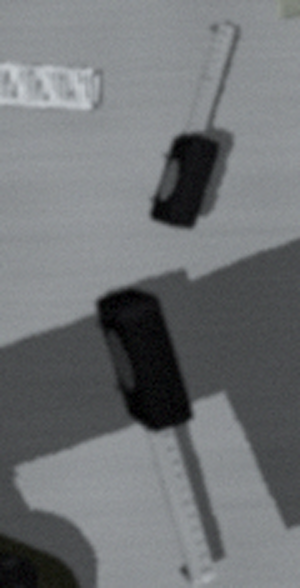

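Measured tops show the rule at (475,237) is 91x34 mm and about 70 high, which matches the description. The one at (455,305) is about 129 long and 89 high, so it is a decoy. The large rail at (340,235) is 192 long. Next I'll get finer estimates of the poses and work out the tool axes.

Run:
```python
from h import *
s=read_state(); R=Rn.from_euler('xyz',s['eef_rot']).as_matrix(); print(np.round(R,3)); print('zdir ang',np.degrees(np.arctan2(R[1,2],R[0,2])))
c=load('top0');P=cloud(c)
# rule case top edges
def pts(c,box,lo,hi):
    P=cloud(c);u0,v0,u1,v1=box; q=P[v0:v1,u0:u1].reshape(-1,3); return q[(q[:,2]>lo)&(q[:,2]<hi)]
q=pts(c,(455,205,500,262),60,80); r=cv2.minAreaRect(q[:,:2].astype(np.float32)); print(r,np.median(q[:,2]))
q=pts(c,(470,165,500,225),15,45); print(len(q),np.median(q[:,2])); l=cv2.fitLine(q[:,:2].astype(np.float32),cv2.DIST_HUBER,0,.01,.01).ravel(); print(l,np.degrees(np.arctan2(l[1],l[0]))); k=q[:,:2]@l[:2]; print(q[k.argmin()],q[k.argmax()])
```

```text
[[-0.     0.893  0.451]
 [ 0.001  0.451 -0.893]
 [-1.     0.    -0.001]]
zdir ang -63.19514409940218
((449.8780517578125, -354.4803161621094), (34.07475662231445, 91.0664291381836), 70.61201477050781) 69.4875206559137
358 29.015578593185573
[ 9.2114019e-01 -3.8923103e-01  5.5287427e+02 -3.9214642e+02] -22.90666
[ 483.03508937 -350.77310594   42.147912  ] [ 607.72924271 -418.31806517   27.39532432]
```

Emit:
arm_command:
  series:
    - [60,[0,48,-6],9]
    - [60,[0,100,-13],19]
    - [60,[0,150,-20],29]
    - [60,[0,200,-26],39]
    - [60,[0,242,-31],48]
    - [60,[0,242,-31],48]
    - [60,[0,242,-31],48]

```text
clock: 1.02
eef_pos: [449.6, -354.1, 204.8]
eef_rot: [-2.08, 1.569, 2.264]
wrist_force: [-0.2, -0.0, -0.4]
finger_gap: 60.1
```

Run:
```python
from h import *
c=shot('wrist','w1'); s=read_state(); print(s['clock'],s['eef_pos'],s['eef_rot'],s['wrist_force'],s['finger_gap'],s['joints'])
```

```text
1.075 [ 449.28825941 -354.41700302  204.93573465] [-2.10263336  1.56964306  2.2406114 ] [ 0.39529099 -0.46792701  0.37372322] 59.9796418533593 [-7.31993083e-01  3.50662157e-01  1.45523254e+00  1.99395198e-04
  1.33683480e+00  1.20790112e+00]
```

View pics/w1.png

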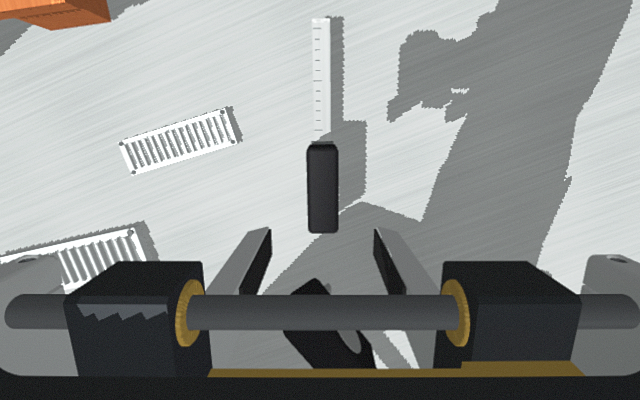

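The wrist view shows the rule straight ahead. The case top spans (307–338, 143–233) and the hook end is at (320,17). I'll measure it by ray casting and check the height with depth and the top view.

Run:
```python
from h import *
c=load('w1'); im=c['pixels'].astype(int); P=cloud(c); s=read_state(); R=Rn.from_euler('xyz',s['eef_rot']).as_matrix(); print('zdir',np.degrees(np.arctan2(R[1,2],R[0,2])))
m=np.zeros((400,640),bool); m[100:240,290:350]=1; m&=(P[...,2]>62)&(P[...,2]<78)
print(np.median(P[...,2][m]),m.sum())
q=P[m]; q=q[:,:2].astype(np.float32);r=cv2.minAreaRect(q);print('depth rect',r)
d=(im.sum(-1)<150); d[:100]=0;d[240:]=0;d[:,:290]=0;d[:,350:]=0
cnt=max(cv2.findContours(d.astype(np.uint8),0,2)[0],key=cv2.contourArea)[:,0]
w=np.array([onz(c,u,v,70)[:2] for u,v in cnt],np.float32); print('colour rect',cv2.minAreaRect(w))
# blade
b=np.zeros((400,640),bool); b[14:140,305:335]=1; b&=(P[...,2]>22)&(P[...,2]<40); q=P[b]; print('blade z',np.median(q[:,2]))
l=cv2.fitLine(q[:,:2].astype(np.float32),cv2.DIST_HUBER,0,.01,.01).ravel(); print('blade ang',np.degrees(np.arctan2(l[1],l[0])),l[2:])
k=(q[:,:2]-[450,-354])@l[:2]*np.sign(l[0]); print(k.min(),k.max())
# two view height: case top corner centre in top0 & w1
t=load('top0'); 
dt=(t['pixels'].astype(int).sum(-1)<110); dt[:205]=0;dt[262:]=0;dt[:,:455]=0;dt[:,500:]=0
mu=np.argwhere(m).mean(0)[::-1]; Pt=cloud(t); mt=dt&(Pt[...,2]>60)&(Pt[...,2]<80); mv=np.argwhere(mt).mean(0)[::-1]
o1,d1=ray(c,*mu);o2,d2=ray(t,*mv); A=np.stack([d1,-d2],1); x=np.linalg.lstsq(A,o2-o1,rcond=None)[0]; print('2view',o1+d1*x[0],o2+d2*x[1])
```

```text
zdir -111.15042230313777
69.60279347831192 2748
depth rect ((451.6958312988281, -354.8239440917969), (31.727148056030273, 89.89483642578125), 69.49932861328125)
colour rect ((454.12408447265625, -355.608642578125), (29.445358276367188, 89.32325744628906), 69.48619842529297)
blade z 28.825517601344245
blade ang -20.416592 [ 555.7825  -394.09244]
51.68365929742165 170.51289122539274
2view [ 452.1368141  -355.31555935   58.93869076] [ 450.20354913 -356.15774519   59.24432556]
```

Emit:
arm_command:
  series:
    - [60,[45,3,0],-0.6]
    - [60,[95,3,0],-0.6]
    - [60,[145,3,0],-0.6]
    - [60,[178,3,0],-0.6]
    - [60,[191,3,0],-0.6]
    - [60,[191,3,0],-0.6]
    - [20,[191,3,0],-0.6]
    - [20,[191,3,0],-0.6]
    - [20,[191,3,0],-0.6]
    - [20,[191,3,0],-0.6]
  newtons: 45

```text
clock: 2.33
eef_pos: [452.2, -355.5, 14.6]
eef_rot: [-2.593, 1.57, 1.761]
wrist_force: [-1.5, 0.7, 5.8]
finger_gap: 32.2
```

Run:
```python
from h import *
c=load('top0');P=cloud(c)
def grab(box,lo,hi):
    u0,v0,u1,v1=box; q=P[v0:v1,u0:u1].reshape(-1,3); return q[(q[:,2]>lo)&(q[:,2]<hi)]
q=grab((300,210,385,255),10,30); r=cv2.minAreaRect(q[:,:2].astype(np.float32)); print('rail',r)
a=np.radians(82); ex=np.array([np.cos(a),np.sin(a)]); ey=np.array([-ex[1],ex[0]]); o=np.array([468.5,-22.9])
q=grab((215,180,312,268),8,60); k=(q[:,:2]-o)@ex; w=(q[:,:2]-o)@ey
for b in range(90,300,6):
    s=(k>=b)&(k<b+6)&(abs(w)<60)
    print(b,s.sum(),np.round(np.percentile(q[s,2],[10,50,90]),1) if s.any() else '')
```

```text
rail ((463.9071960449219, -22.18199920654297), (191.9347381591797, 59.88936996459961), 81.64216613769531)
90 54 [11.4 14.9 17.1]
96 2 [13.6 13.9 14.1]
102 0 
108 3 [12.1 14.5 24.2]
114 75 [17.6 25.3 28.2]
120 0 
126 1 [8.2 8.2 8.2]
132 2 [ 9.   9.8 10.6]
138 1 [8.4 8.4 8.4]
144 0 
150 0 
156 2 [8.3 8.5 8.6]
162 1 [8. 8. 8.]
168 99 [12.9 30.3 39.6]
174 45 [34.4 37.4 38.5]
180 1 [8.1 8.1 8.1]
186 2 [8.6 8.6 8.6]
192 0 
198 0 
204 1 [8.1 8.1 8.1]
210 1 [8.7 8.7 8.7]
216 0 
222 2 [8.1 8.3 8.5]
228 0 
234 2 [9.1 9.4 9.7]
240 3 [8.2 8.4 8.5]
246 16 [25.1 37.8 40.7]
252 9 [ 8.9 32.5 40.3]
258 13 [ 8.2 10.  38.3]
264 16 [ 8.5  9.6 36. ]
270 17 [ 8.5 11.8 39.7]
276 31 [ 9.2 17.9 29.8]
282 19 [23.7 33.8 37.1]
288 106 [10.8 21.5 28.2]
294 22 [23.4 25.1 27. ]
```

Emit:
arm_command:
  series:
    - [20,[-50,0,0],0]
    - [20,[-110,0,0],0]
    - [20,[-110,-12,-37],-10]
    - [20,[-110,-24,-74],-20]
    - [20,[-110,-36,-111],-30]
    - [20,[-110,-48,-148],-40]
    - [20,[-110,-60,-185],-50]
    - [20,[-110,-72,-222],-60]
    - [20,[-110,-84,-259],-70]
    - [20,[-110,-96,-296],-80]
    - [20,[-110,-107,-330],-91]
    - [20,[-110,-113,-351],-101]

```text
clock: 3.82
eef_pos: [469.2, 14.3, 124.4]
eef_rot: [2.858, 1.57, 2.698]
wrist_force: [0.3, 1.0, -4.0]
finger_gap: 31.8
```

Run:
```python
from h import *
c=shot('wrist','w2'); s=read_state(); print(s['clock'],s['eef_pos'],s['eef_rot'],s['wrist_force'],s['finger_gap'],s['joints'])
R=Rn.from_euler('xyz',s['eef_rot']).as_matrix(); print('zdir',np.degrees(np.arctan2(R[1,2],R[0,2])))
shot('top','t2')
```

```text
3.875 [469.23470207  15.76093473 124.34826363] [2.4885235  1.5694706  2.33856884] [ 0.58752288  1.24262827 -4.67063639] 31.956489435808276 [-4.49855817e-02  2.11426321e-01  1.83421210e+00  1.02431147e-03
  1.09691717e+00  1.04501212e-01]
zdir -8.591745284366926
```

View pics/w2.png

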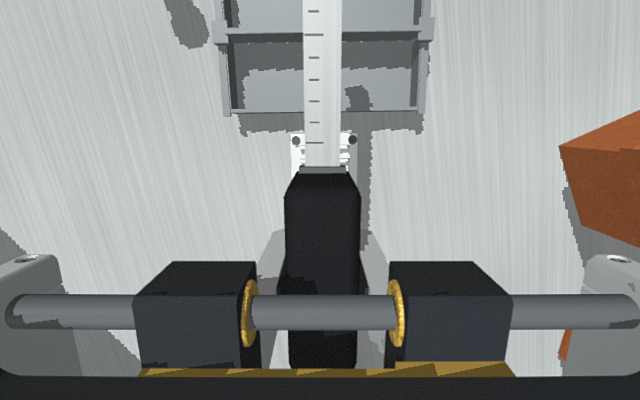

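View pics/t2.png

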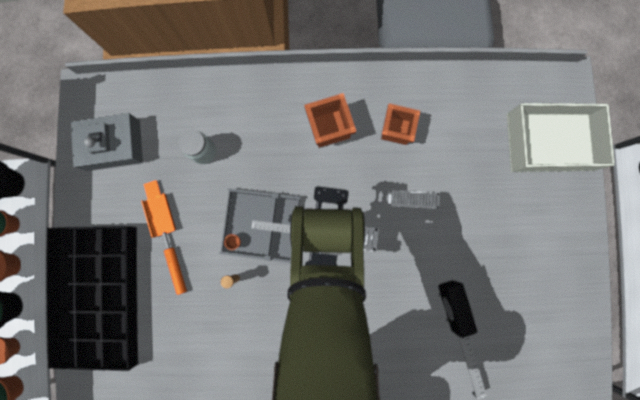

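The rule is held along the tray line. In the wrist view the divider's top edge is at row ~32, the tray's near wall at row ~110, and the rail end at (325,150), partly covered by the blade. I'll measure the divider, tray, rail and held blade together in this view.

Run:
```python
from h import *
c=load('w2');P=cloud(c)
tcp=np.array([469.2,15.8]); 
def line(m,t):
    q=P[m]; l=cv2.fitLine(q[:,:2].astype(np.float32),cv2.DIST_HUBER,0,.01,.01).ravel(); a=np.degrees(np.arctan2(l[1],l[0])); print(t,m.sum(),'ang',a,'z',np.round(np.percentile(q[:,2],[5,50,95]),1)); return l,q
V,U=np.mgrid[0:400,0:640]; Z=P[...,2]
ok=c['range_z']>0
# divider
m=ok&(V<60)&(U>222)&(U<425)&((U<298)|(U>348))&(Z>33)&(Z<41); l,q=line(m,'divider')
a=np.radians(81.8)
for ang in(81.64,):
    a=np.radians(ang); ex=np.array([np.cos(a),np.sin(a)]);ey=np.array([-ex[1],ex[0]]); 
    k=(q[:,:2]-tcp)@ex; w=(q[:,:2]-tcp)@ey; print('div along',np.percentile(k,[2,25,50,75,98]),'lat',w.min(),w.max())
m=ok&(V>90)&(V<125)&(U>235)&(U<415)&((U<295)|(U>350))&(Z>22)&(Z<30); l,q=line(m,'nearwall'); k=(q[:,:2]-tcp)@ex; w=(q[:,:2]-tcp)@ey;print(np.percentile(k,[2,50,98]),w.min(),w.max())
m=ok&(V>120)&(V<170)&(U>285)&(U<362)&(Z>10)&(Z<26);q=P[m]; k=(q[:,:2]-tcp)@ex; w=(q[:,:2]-tcp)@ey;print('rail end',m.sum(),np.percentile(k,[2,50,98]),np.percentile(w,[1,99]),np.percentile(q[:,2],[5,50,95]))
m=ok&(V<165)&(U>295)&(U<350)&(Z>100)&(Z<170); l,q=line(m,'blade'); k=(q[:,:2]-tcp)@ex; w=(q[:,:2]-tcp)@ey; print('blade lat',np.median(w),np.percentile(k,[1,99])); print('z slope',np.polyfit(k,q[:,2],1))
s=abs(k-k.max())<1e9
print('lat vs k',np.polyfit(k,w,1))
m=ok&(V>168)&(V<262)&(U>285)&(U<362)&(Z>150)&(Z<200); q=P[m]; print('case top z',np.percentile(q[:,2],[5,50,95])); k=(q[:,:2]-tcp)@ex;w=(q[:,:2]-tcp)@ey; print('case',k.max(),np.percentile(w,[1,99]))
# image rows of divider edges
im=c['pixels']; cv2.imwrite('pics/crop3.png',cv2.resize(im[0:180,200:450,::-1],None,fx=3,fy=3,interpolation=cv2.INTER_CUBIC))
```

```text
divider 1216 ang -8.446834 z [33.9 36.5 37.9]
div along [129.2227948  134.61150928 135.78336586 137.19460675 142.5585576 ] lat -81.19792299409073 73.9982155583421
nearwall 480 ang -8.363789 z [24.4 25.9 26.9]
[76.5157638  77.97046274 79.43482065] -78.3149880439872 70.18634071497424
rail end 1075 [26.85634096 43.06590034 57.77383664] [-32.58996676  26.24293818] [12.81043248 14.16259047 21.6623085 ]
blade 6124 ang 80.96369 z [137.6 138.7 139.8]
blade lat -2.248341924335696 [ 46.63245805 121.03838744]
z slope [-2.6904001e-04  1.3870363e+02]
lat vs k [-0.01179028 -1.24298133]
case top z [164.09296887 179.25517523 180.48772814]
case 42.312729612840606 [-17.27587444  13.29160794]
```

View pics/crop3.png

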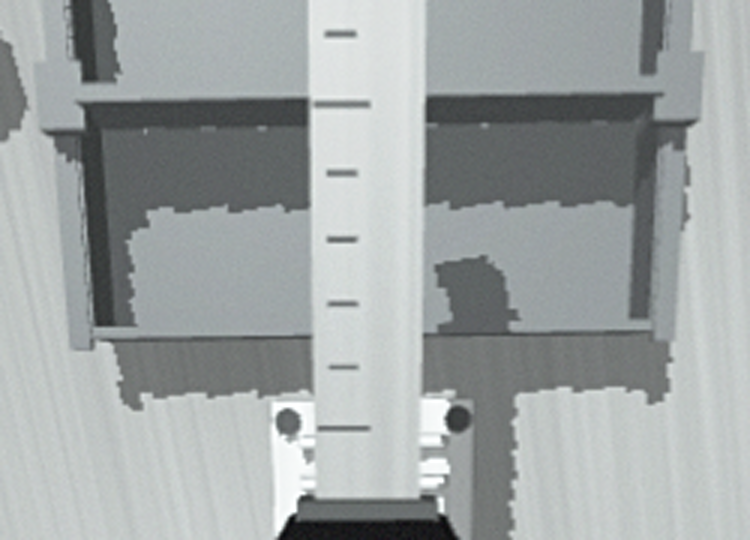

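Emit:
arm_command:
  series:
    - [20,[0,0,2.4],-0.6]
    - [20,[30,0,2.4],-0.6]
    - [20,[60,0,2.4],-0.6]
    - [20,[78,0,2.4],-0.6]
    - [20,[84,0,2.4],-0.6]
    - [20,[84,0,2.4],-0.6]
    - [20,[84,0,2.4],-0.6]
  newtons: 55

```text
clock: 4.8
eef_pos: [472.0, 13.8, 41.1]
eef_rot: [1.075, 1.57, 0.924]
wrist_force: [-1.3, -0.5, -3.2]
finger_gap: 31.7
```

Run:
```python
from h import *
c=shot('wrist','w3'); s=read_state(); print(s['clock'],s['eef_pos'],s['wrist_force'],s['finger_gap'],s['moment'])
R=Rn.from_euler('xyz',s['eef_rot']).as_matrix(); print('zdir',np.degrees(np.arctan2(R[1,2],R[0,2])))
c=shot('scene','s3'); im=c['pixels'][150:280,240:440,::-1]; cv2.imwrite('pics/crop4.png',cv2.resize(im,None,fx=4,fy=4,interpolation=cv2.INTER_CUBIC))
```

```text
4.85 [471.9762969   13.89976042  41.06004631] [-0.14525298  0.26790955 -3.81882252] 31.87154812278932 [-0.05273751 -0.09453003 -0.0176068 ]
zdir -8.653236208491714
```

View pics/w3.png

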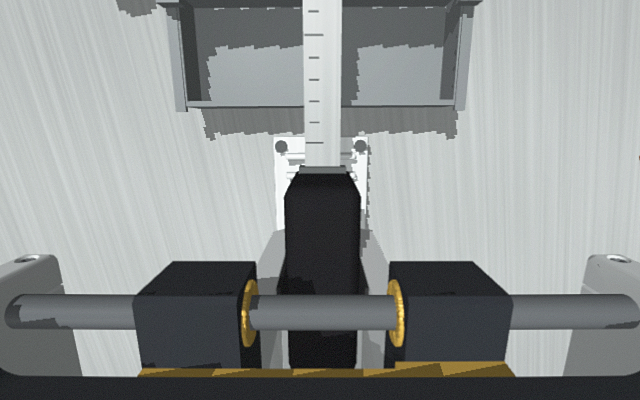

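View pics/crop4.png

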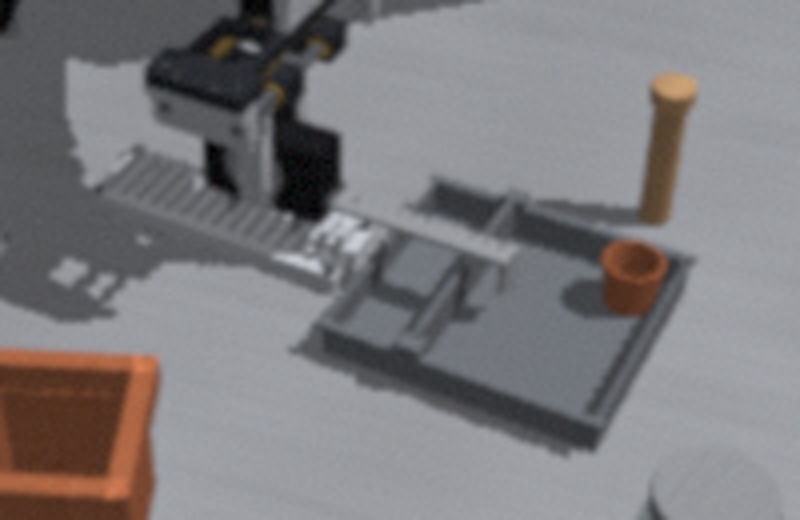

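The scene crop shows the hook hanging on the far side of the divider, with no contact force. I'll re-measure rail and blade from this closer view.

```bash
cat > m.py <<'E'
from h import *
def meas(tag,tcp,ang=81.6,dz=0):
    c=load(tag);P=cloud(c); tcp=np.array(tcp); a=np.radians(ang); ex=np.array([np.cos(a),np.sin(a)]);ey=np.array([-ex[1],ex[0]])
    V,U=np.mgrid[0:400,0:640]; Z=P[...,2]; ok=c['range_z']>0; K=(P[...,:2]-tcp)@ex; W=(P[...,:2]-tcp)@ey
    m=ok&(Z>23)&(Z<30)&(V<170)&(abs(W)<75)&(abs(W)>14)&(K>50)&(K<180); k=K[m]; 
    if m.sum(): print('nearwall',m.sum(),np.percentile(k,[2,50,98]),'slope deg',np.degrees(np.polyfit(W[m],k,1)[0]))
    m=ok&(Z>10)&(Z<18)&(abs(W)<40)&(V<262)&(K<180); k,w=K[m],W[m]; print('rail end',np.percentile(k,[98,99,99.5]),'lat',np.percentile(w,[.5,99.5]))
    m=ok&(V<165)&(U>290)&(U<355)&(Z>40+dz)&(Z<62+dz)&(abs(W)<14); print('blade z',np.median(Z[m]),'lat',np.median(W[m]),np.percentile(W[m],[2,98]),'fit',np.polyfit(K[m],W[m],1),'zs',np.polyfit(K[m],Z[m],1))
    m=ok&(Z>33)&(Z<40)&(abs(W)>16)&(abs(W)<60)&(K>80)&(V<60)
    if m.sum(): print('div',m.sum(),np.percentile(K[m],[2,50,98]))
    m=ok&(Z>19)&(Z<25)&(abs(W)<40)&(V<262)&(K<60); print('teeth',np.round(np.sort(K[m])[::max(1,m.sum()//25)],1))
if __name__=='__main__': meas('w3',(471.98,13.9))
E
python3 m.py
```

```text
nearwall 1217 [ 77.97734567  79.50266463 129.94118898] slope deg 0.436162088363828
rail end [135.91339814 135.99612679 136.0713368 ] lat [-38.41699729  38.28858724]
blade z 55.44840645193297 lat -1.3338680703335313 [-10.02436453   7.30853875] fit [-0.00344991 -1.05415313] zs [7.41584348e-04 5.53795344e+01]
teeth [34.2 35.1 35.7 36.4 36.7 37.2 37.6 46.2 46.3 46.4 46.7 47.  47.1 47.4
 47.7 47.8 48.  48.2 48.3 48.6 48.8 49.  49.2 49.4 49.5 49.8 49.9]
```

Run:
```python
from h import *
c=load('w3');P=cloud(c); tcp=np.array((471.98,13.9)); a=np.radians(81.6); ex=np.array([np.cos(a),np.sin(a)]);ey=np.array([-ex[1],ex[0]])
V,U=np.mgrid[0:400,0:640]; K=(P[...,:2]-tcp)@ex; W=(P[...,:2]-tcp)@ey
for v in range(158,200,3):
    print(v,[(round(float(K[v,u]),1),round(float(P[v,u,2]),1)) for u in (312,322,334)], c['pixels'][v,322])
# same for w1 on the table
c=load('w1');P=cloud(c); tcp=np.array((449.3,-354.4)); a=np.radians(-20.45); ex=np.array([np.cos(a),np.sin(a)]); K=(P[...,:2]-tcp)@ex
for v in range(134,150,2): print(v,round(float(K[v,322]),1),round(float(P[v,322,2]),1))
for v in range(226,238,2): print(v,round(float(K[v,322]),1),round(float(P[v,322,2]),1))
```

```text
158 [(50.4, 54.5), (50.4, 54.6), (50.4, 55.4)] [202 207 207]
161 [(48.9, 55.1), (48.9, 55.1), (48.9, 55.2)] [204 210 209]
164 [(47.4, 55.3), (47.4, 54.9), (47.4, 55.3)] [207 212 210]
167 [(46.3, 58.6), (46.3, 58.4), (46.2, 58.4)] [93 97 98]
170 [(44.8, 58.6), (44.8, 58.7), (44.9, 59.6)] [108 110 111]
173 [(43.3, 58.5), (43.4, 59.3), (43.4, 59.7)] [66 69 68]
176 [(43.3, 68.7), (43.1, 67.1), (43.1, 67.4)] [26 25 25]
179 [(43.5, 78.3), (43.2, 76.8), (43.3, 77.4)] [24 26 28]
182 [(43.3, 84.9), (43.4, 85.7), (43.2, 84.2)] [26 21 27]
185 [(43.5, 92.6), (43.3, 91.6), (43.2, 91.4)] [23 20 23]
188 [(42.4, 93.6), (42.4, 93.7), (42.3, 93.4)] [31 32 34]
191 [(41.5, 95.0), (41.8, 96.6), (41.8, 96.5)] [34 36 40]
194 [(40.6, 96.4), (40.5, 96.1), (40.2, 95.0)] [38 39 41]
197 [(38.9, 94.4), (39.3, 96.1), (38.9, 94.5)] [38 36 41]
134 57.7 29.9
136 55.5 27.8
138 53.4 29.1
140 51.2 28.2
142 49.3 32.1
144 47.3 34.9
146 47.3 65.2
148 45.6 68.4
226 -33.4 69.5
228 -35.3 70.4
230 -37.7 69.5
232 -40.4 67.9
234 -66.9 -1.0
236 -69.4 -0.4
```

Emit:
arm_command:
  series:
    - [20,[0,-8,0],0]
    - [20,[0,-16,0],0]
    - [20,[0,-20,0],0]
    - [20,[0,-24,0],0]
    - [20,[0,-28,0],0]
    - [20,[0,-32,0],0]
    - [20,[0,-36,0],0]
    - [20,[0,-36,0],0]
  newtons: 60

```text
clock: 5.9
eef_pos: [466.5, -21.7, 41.0]
eef_rot: [1.392, 1.57, 1.24]
wrist_force: [1.1, 4.0, -4.3]
finger_gap: 31.8
```

Run:
```python
from h import *
for i in range(3):
    s=read_state(); print(s['clock'],s['eef_pos'],s['wrist_force'],s['finger_gap'],s['moment'])
```

```text
5.9 [466.46516493 -21.72133361  40.96139036] [ 1.14328217  3.95470671 -4.25350175] 31.790143075526224 [ 0.62355143 -0.24296563 -0.04277618]
5.9 [466.46516493 -21.72133361  40.96139036] [ 1.14328217  3.95470671 -4.25350175] 31.790143075526224 [ 0.62355143 -0.24296563 -0.04277618]
5.9 [466.46516493 -21.72133361  40.96139036] [ 1.14328217  3.95470671 -4.25350175] 31.790143075526224 [ 0.62355143 -0.24296563 -0.04277618]
```

Emit:
arm_command:
  series:
    - [20,[0,-4,0],0]
    - [20,[0,-8,0],0]
    - [20,[0,-12,0],0]
    - [20,[0,-15,0],0]
    - [20,[0,-17,0],0]
    - [20,[0,-17,0],0]
    - [20,[0,-17,0],0]

```text
clock: 6.78
eef_pos: [463.9, -38.3, 40.9]
eef_rot: [1.557, 1.57, 1.406]
wrist_force: [1.4, 7.4, -5.1]
finger_gap: 31.3
```

```bash
cat > v.py <<'E'
from h import *
import sys
tag=sys.argv[1]
s=read_state(); print(s['clock'],s['eef_pos'],s['wrist_force'],s['finger_gap'],s['moment'])
c=shot('wrist',tag); P=cloud(c); tcp=s['eef_pos'][:2]; a=np.radians(81.6); ex=np.array([np.cos(a),np.sin(a)]);ey=np.array([-ex[1],ex[0]])
V,U=np.mgrid[0:400,0:640]; K=(P[...,:2]-tcp)@ex; W=(P[...,:2]-tcp)@ey; Z=P[...,2]
m=(V>174)&(V<186)&(U>308)&(U<336)&(Z>55)&(Z<95); print('front face K',np.median(K[m]),m.sum())
m=(V<165)&(U>290)&(U<355)&(Z>s['eef_pos'][2]+8)&(abs(W)<14); print('blade',np.median(Z[m]),'yaw err deg',np.degrees(np.polyfit(K[m],W[m],1)[0]),'pitch',np.degrees(np.polyfit(K[m],Z[m],1)[0]),'lat',np.median(W[m]))
m=(Z>17.5)&(Z<25)&(abs(W)>10)&(abs(W)<23)&(K>30)&(K<105); h,e=np.histogram(K[m],np.arange(30,106,1)); 
k=np.sort(K[m]); g=np.split(k,np.where(np.diff(k)>1.5)[0]+1); print('teeth',[(len(x),round(float((x[0]+x[-1])/2),1),round(float(x.mean()),1)) for x in g if len(x)>15])
# pitch-phase fit
for z0 in (17.5,20): 
    mm=m&(Z>z0); ph=np.angle(np.exp(2j*np.pi*K[mm]/12).mean())/(2*np.pi)*12; print('tooth phase mod12',ph)
E
python3 v.py w4
```

```text
6.775 [463.8873581  -38.30819465  40.89301548] [ 1.3972225   7.39882046 -5.13698306] 31.332545187777555 [ 1.0882293  -0.34380659 -0.10468048]
front face K 43.42684292457021 295
blade 55.32946542906621 yaw err deg -0.18851397636936643 pitch -2.641684204717591 lat -1.264228536973673
teeth [(155, 40.8, 41.0), (235, 52.7, 52.9), (231, 64.8, 64.7), (252, 76.8, 76.7), (267, 88.7, 88.5), (289, 100.8, 100.5)]
tooth phase mod12 4.708781632791822
tooth phase mod12 4.736664128457833
```

View pics/w4.png

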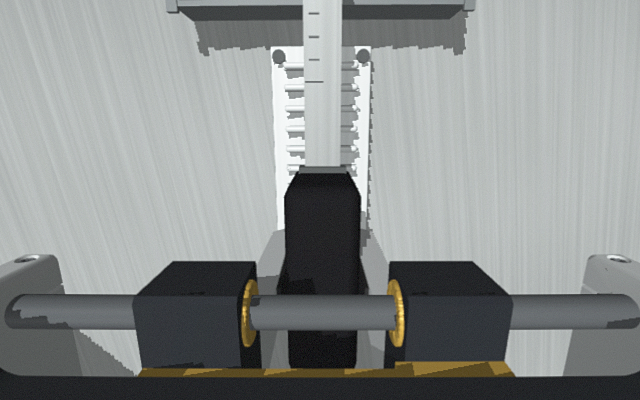

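Run:
```python
from h import *
for t,tcp in(('w3',(471.98,13.9)),('w4',(463.89,-38.3))):
    c=load(t);P=cloud(c); a=np.radians(81.6); ex=np.array([np.cos(a),np.sin(a)]);ey=np.array([-ex[1],ex[0]])
    V,U=np.mgrid[0:400,0:640]; K=(P[...,:2]-tcp)@ex; W=(P[...,:2]-tcp)@ey; Z=P[...,2]
    m=(V<162)&(Z>48)&(Z<62)&(abs(W)<12)&(K>52); print(t,m.sum(),np.polyfit(K[m],Z[m],1),np.degrees(np.polyfit(K[m],Z[m],1)[0]),np.median(W[m]))
    m=(V>195)&(V<255)&(abs(U-322)<25)&(Z>85)&(Z<110);  print('top',m.sum(),np.polyfit(K[m],Z[m],1))
```

```text
w3 5776 [6.84974493e-04 5.53851901e+01] 0.039246147537791716 -1.3352957463989852
top 2885 [-2.80482355e-03  9.64800626e+01]
w4 5783 [1.60091192e-03 5.51768621e+01] 0.09172549616898522 -1.315524427636087
top 2883 [-1.56243314e-03  9.62509429e+01]
```

The rule is level, reads a 7.5 N pull, and is about 0.3 mm from a slot centre. I'll lower it gently.

Emit:
arm_command:
  series:
    - [20,[2,0.3,0],0]
    - [20,[4,0.3,0],0]
    - [20,[5,0.3,0],0]
    - [20,[6,0.3,0],0]
    - [20,[7,0.3,0],0]
    - [20,[8,0.3,0],0]
    - [20,[8,0.3,0],0]

```text
clock: 7.7
eef_pos: [464.3, -37.7, 33.3]
eef_rot: [1.244, 1.568, 1.092]
wrist_force: [1.2, 6.9, 0.8]
finger_gap: 31.9
```

Emit:
arm_command:
  series:
    - [20,[0,0,0],0]
    - [20,[0,0,0],0]

```text
clock: 7.95
eef_pos: [464.4, -37.3, 33.4]
eef_rot: [1.288, 1.568, 1.136]
wrist_force: [0.8, 6.7, -2.5]
finger_gap: 31.8
```

```bash
python3 v.py w5; python3 -c "
from h import *
s=read_state();print(s['eef_rot'],Rn.from_euler('xyz',s['eef_rot']).as_matrix().round(4))
c=load('w5');P=cloud(c);tcp=s['eef_pos'][:2]; a=np.radians(81.6); ex=np.array([np.cos(a),np.sin(a)]);ey=np.array([-ex[1],ex[0]])
V,U=np.mgrid[0:400,0:640]; K=(P[...,:2]-tcp)@ex; W=(P[...,:2]-tcp)@ey; Z=P[...,2]
m=(V<162)&(Z>40)&(Z<56)&(abs(W)<12)&(K>52); print(np.polyfit(K[m],Z[m],1),Z[m].mean())
m=(V>195)&(V<255)&(abs(U-322)<25)&(Z>75)&(Z<100);  print('top',m.sum(),np.polyfit(K[m],Z[m],1))
"
```

```text
7.95 [464.35618169 -37.30129123  33.39247503] [ 0.79048836  6.74056855 -2.51792422] 31.77359815463599 [ 1.61396576 -0.27784549  0.0798868 ]
front face K 43.36920626276652 294
blade 48.09058301762792 yaw err deg -0.20527578658562354 pitch -2.7598282673335444 lat -1.181599366407077
teeth [(153, 39.9, 40.3), (262, 51.8, 52.0), (263, 63.7, 63.7), (287, 75.7, 75.7), (316, 87.7, 87.6), (334, 99.8, 99.4)]
tooth phase mod12 3.7138023740841364
tooth phase mod12 3.7189884114769356
[1.28491521 1.56767488 1.1334805 ] [[ 1.300e-03  1.509e-01  9.886e-01]
 [ 2.800e-03  9.886e-01 -1.509e-01]
 [-1.000e+00  3.000e-03  9.000e-04]]
[3.62035293e-03 4.77718868e+01] 48.09548700158799
top 2875 [2.20518428e-03 8.87535381e+01]
```

Emit:
arm_command:
  series:
    - [20,[0,-0.8,0],0]
    - [20,[1,-0.8,0],0]
    - [20,[2,-0.8,0],0]
    - [20,[3,-0.8,0],0]
    - [20,[4,-0.8,0],0]
    - [20,[4.6,-0.8,0],0]
    - [20,[4.6,-0.8,0],0]

```text
clock: 8.88
eef_pos: [464.6, -37.7, 29.1]
eef_rot: [1.207, 1.566, 1.055]
wrist_force: [0.6, 7.7, 0.4]
finger_gap: 32.0
```

```bash
python3 v.py w6; python3 -c "
from h import *
s=read_state()
c=load('w6');P=cloud(c);tcp=s['eef_pos'][:2]; a=np.radians(81.6); ex=np.array([np.cos(a),np.sin(a)]);ey=np.array([-ex[1],ex[0]])
V,U=np.mgrid[0:400,0:640]; K=(P[...,:2]-tcp)@ex; W=(P[...,:2]-tcp)@ey; Z=P[...,2]
m=(V<162)&(Z>36)&(Z<56)&(abs(W)<8)&(K>52)&(K<120); print(np.polyfit(K[m],Z[m],1),Z[m].mean())
m=(V>195)&(V<255)&(abs(U-322)<25)&(Z>75)&(Z<100);  print('top',m.sum(),np.polyfit(K[m],Z[m],1))
"
```

```text
8.875 [464.56438959 -37.71601968  29.14575845] [0.61140787 7.71117174 0.38196085] 31.985107485504802 [ 2.10722065 -0.32268549  0.10844877]
front face K 43.31924779355507 277
blade 44.02112045018534 yaw err deg -0.21686548209628217 pitch -2.5893819478304505 lat -1.2040287171655226
teeth [(160, 40.0, 40.6), (274, 52.2, 52.3), (271, 64.1, 64.2), (304, 76.1, 76.0), (321, 88.1, 87.9), (357, 100.2, 99.9)]
tooth phase mod12 4.08411364044126
tooth phase mod12 4.123616991280807
[5.88794807e-03 4.35170437e+01] 44.03337732098561
top 2882 [4.08091877e-03 8.45177240e+01]
```

Emit:
arm_command:
  series:
    - [20,[0.5,0,0],0]
    - [20,[1,0,0],0]
    - [20,[1.5,0,0],0]
    - [20,[1.5,0,0],0]

```text
clock: 9.43
eef_pos: [464.9, -37.3, 28.6]
eef_rot: [1.156, 1.565, 1.005]
wrist_force: [-3.6, 8.5, 12.3]
finger_gap: 31.8
```

```bash
python3 v.py w7; python3 -c "
from h import *
s=read_state();print(s['eef_rot'])
c=load('w7');P=cloud(c);tcp=s['eef_pos'][:2]; a=np.radians(81.6); ex=np.array([np.cos(a),np.sin(a)]);ey=np.array([-ex[1],ex[0]])
V,U=np.mgrid[0:400,0:640]; K=(P[...,:2]-tcp)@ex; W=(P[...,:2]-tcp)@ey; Z=P[...,2]
m=(V<162)&(Z>36)&(Z<56)&(abs(W)<8)&(K>52)&(K<120); print(np.polyfit(K[m],Z[m],1),Z[m].mean())
m=(V>195)&(V<255)&(abs(U-322)<25)&(Z>75)&(Z<100);  print('top',m.sum(),np.polyfit(K[m],Z[m],1))
"
```

```text
9.425 [464.87522764 -37.3134427   28.62906577] [-3.6146284   8.45680464 12.25795984] 31.772675814984144 [2.08089707 0.76453044 0.09727669]
front face K 43.29967016374185 271
blade 43.534988364665246 yaw err deg -0.22133815093549994 pitch -1.9622394984399216 lat -1.1780028213677145
teeth [(160, 39.7, 40.1), (273, 51.7, 51.8), (271, 63.6, 63.6), (297, 75.6, 75.5), (326, 87.7, 87.5), (355, 99.7, 99.4)]
tooth phase mod12 3.6024143783751637
tooth phase mod12 3.6399863026839614
[1.13534948 1.56538766 0.98379384]
[5.79077577e-03 4.30398277e+01] 43.547773270095206
top 2877 [4.71888269e-03 8.39989380e+01]
```

Bottomed out at about 12 N up, with rule z ≈ 14. Releasing.

Emit:
arm_command:
  series:
    - [36,[0,0,0],0]
    - [44,[0,0,0],0]
    - [60,[0,0,0],0]
    - [60,[0,0,0],0]
    - [60,[0,0,0],0]
  newtons: 10

```text
clock: 10.1
eef_pos: [464.9, -37.4, 28.6]
eef_rot: [1.168, 1.565, 1.017]
wrist_force: [0.2, -0.8, 0.1]
finger_gap: 60.0
```

```bash
python3 v.py w8; python3 -c "
from h import *
s=read_state();print(s['eef_rot'])
c=load('w8');P=cloud(c);tcp=s['eef_pos'][:2]; a=np.radians(81.6); ex=np.array([np.cos(a),np.sin(a)]);ey=np.array([-ex[1],ex[0]])
V,U=np.mgrid[0:400,0:640]; K=(P[...,:2]-tcp)@ex; W=(P[...,:2]-tcp)@ey; Z=P[...,2]
m=(V<162)&(Z>36)&(Z<56)&(abs(W)<8)&(K>52)&(K<120); print(np.polyfit(K[m],Z[m],1),Z[m].mean())
m=(V>195)&(V<255)&(abs(U-322)<25)&(Z>75)&(Z<100);  print('top',m.sum(),np.polyfit(K[m],Z[m],1))
"
```

```text
10.1 [464.85035251 -37.35476741  28.58658267] [ 0.22249153 -0.78208667  0.0606956 ] 59.97333992989568 [-0.03017638 -0.051394    0.00374258]
front face K 44.32169720027495 294
blade 43.48585049080553 yaw err deg -0.13989570787617964 pitch -2.7496651146876094 lat -1.195906770444827
teeth [(145, 39.8, 40.2), (271, 51.8, 51.8), (273, 63.6, 63.6), (295, 75.6, 75.5), (330, 87.7, 87.6), (352, 99.7, 99.4)]
tooth phase mod12 3.623021573379704
tooth phase mod12 3.6658948817250963
[1.15545095 1.56546783 1.00389079]
[5.74966666e-03 4.29928799e+01] 43.497397597948115
top 2880 [8.56173455e-03 8.39369029e+01]
```

View pics/w8.png

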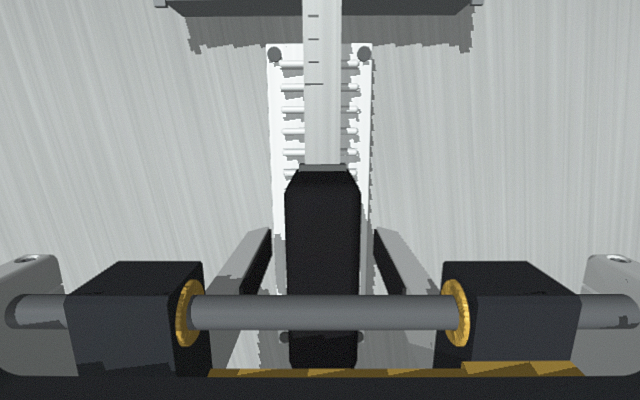

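Emit:
arm_command:
  series:
    - [60,[-15,0,0],0]
    - [60,[-50,0,0],0]
    - [60,[-100,0,0],0]
    - [60,[-140,0,0],0]
    - [60,[-140,-40,0],0]
    - [60,[-140,-40,0],0]
    - [60,[-140,-40,0],0]

```text
clock: 11.02
eef_pos: [458.4, -77.3, 168.8]
eef_rot: [1.127, 1.565, 0.975]
wrist_force: [-0.2, -0.1, 0.6]
finger_gap: 60.0
```

```bash
python3 -c "
from h import *
s=read_state();print(s['clock'],s['eef_pos'],s['eef_rot'],s['wrist_force'])
c=shot('wrist','w9');P=cloud(c);tcp=s['eef_pos'][:2]; a=np.radians(81.6); ex=np.array([np.cos(a),np.sin(a)]);ey=np.array([-ex[1],ex[0]])
V,U=np.mgrid[0:400,0:640]; K=(P[...,:2]-tcp)@ex; W=(P[...,:2]-tcp)@ey; Z=P[...,2]
m=(Z>38)&(Z<50)&(abs(W)<10)&(K>90)&(K<215); print('blade',m.sum(),np.polyfit(K[m],Z[m],1),Z[m].mean())
m=(V<255)&(Z>76)&(Z<95)&(abs(W)<25);  print('top',m.sum(),np.polyfit(K[m],Z[m],1),np.percentile(Z[m],[5,50,95]),K[m].min(),K[m].max(), np.percentile(W[m],[1,99]))
m=(Z>12)&(Z<16)&(abs(W)<40)&(abs(W)>23)&(K>-50)&(K<160); print('railbase',np.median(Z[m]),np.polyfit(K[m],Z[m],1),K[m].max())
m=(Z>33)&(Z<39.5)&(abs(W)>12)&(abs(W)<65)&(K>150); print('div',m.sum(),np.percentile(K[m],[2,50,98]))
m=(Z>23)&(Z<30)&(abs(W)>14)&(abs(W)<65)&(K>100)&(K<200); print('wall',m.sum(),np.percentile(K[m],[10,50,90]))
m=(Z>17.5)&(Z<25)&(abs(W)>10)&(abs(W)<21)&(K>40)&(K<170); k=np.sort(K[m]); g=np.split(k,np.where(np.diff(k)>1.5)[0]+1); print('teeth',[(len(x),round(float((x[0]+x[-1])/2),1)) for x in g if len(x)>15])
m=(abs(W)<8)&(Z>55)&(Z<78)&(K>60)&(V<300); print('front',np.percentile(K[m],[5,50,95]))
c=shot('scene','s9'); im=c['pixels'][150:280,240:440,::-1]; cv2.imwrite('pics/crop9.png',cv2.resize(im,None,fx=4,fy=4,interpolation=cv2.INTER_CUBIC))
"
```

```text
11.025 [458.3873471  -77.26757021 168.81691057] [1.12739453 1.56524367 0.97534557] [-0.20475101 -0.12827188  0.62622185]
blade 1939 [5.57229676e-03 4.27924867e+01] 43.52774957185986
top 4117 [2.58589888e-03 8.33892837e+01] [80.83862607 83.71935626 85.03378876] -4.3882469809722835 84.26826141087129 [-17.52684004  13.96323312]
railbase 13.889621090464484 [-7.43385925e-05  1.39114572e+01] 152.3983190605022Traceback (most recent call last):
  File "<string>", line 9, in <module>
    m=(Z>33)&(Z<39.5)&(abs(W)>12)&(abs(W)<65)&(K>150); print('div',m.sum(),np.percentile(K[m],[2,50,98]))
                                                                           ~~~~~~~~~~~~~^^^^^^^^^^^^^^^^
    return _quantile_unchecked(
        a, q, axis, out, overwrite_input, method, keepdims, weights)
    return _ureduce(a,
                    func=_quantile_ureduce_func,
    ...<5 lines>...
                    overwrite_input=overwrite_input,
                    method=method)
    r = func(a, **kwargs)
    result = _quantile(arr,
                       quantiles=q,
    ...<2 lines>...
                       out=out,
                       weights=wgt)
    slices_having_nans = np.isnan(arr[-1, ...])
                                  ~~~^^^^^^^^^
IndexError: index -1 is out of bounds for axis 0 with size 0
```

View pics/w9.png

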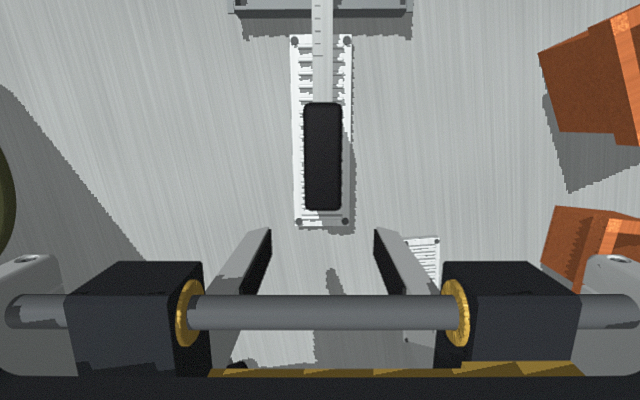

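```bash
python3 -c "
from h import *
tcp=np.array([458.387,-77.268])
c=load('w9');P=cloud(c); a=np.radians(81.6); ex=np.array([np.cos(a),np.sin(a)]);ey=np.array([-ex[1],ex[0]])
V,U=np.mgrid[0:400,0:640]; K=(P[...,:2]-tcp)@ex; W=(P[...,:2]-tcp)@ey; Z=P[...,2]
m=(V<255)&(Z>81)&(Z<88)&(abs(W+1.8)<11)&(K>5)&(K<78);  print('top',m.sum(),np.polyfit(K[m],Z[m],1),Z[m].mean())
m=(Z>35)&(Z<50)&(abs(W+1.8)<7)&(K>92)&(K<160); print('blade',m.sum(),np.polyfit(K[m],Z[m],1))
m=(Z>17.5)&(Z<25)&(abs(W)>10)&(abs(W)<21)&(K>40)&(K<170); k=np.sort(K[m]); g=np.split(k,np.where(np.diff(k)>1.5)[0]+1); print('teeth',[(len(x),round(float((x[0]+x[-1])/2),1)) for x in g if len(x)>10])
m=(abs(W)<8)&(Z>55)&(Z<78)&(K>60)&(V<300); print('front',np.percentile(K[m],[5,50,95]))
c=shot('scene','s9'); im=c['pixels'][150:280,240:440,::-1]; cv2.imwrite('pics/crop9.png',cv2.resize(im,None,fx=4,fy=4,interpolation=cv2.INTER_CUBIC))
"
```

```text
top 2435 [3.89300093e-03 8.38566670e+01] 84.02301260544769
blade 1335 [6.53942615e-03 4.26660111e+01]
teeth [(12, 44.3), (16, 56.1), (12, 67.8), (12, 80.2), (102, 92.0), (107, 104.0), (102, 115.9), (109, 128.3), (117, 140.3), (40, 169.6)]Traceback (most recent call last):
  File "<string>", line 9, in <module>
    m=(abs(W)<8)&(Z>55)&(Z<78)&(K>60)&(V<300); print('front',np.percentile(K[m],[5,50,95]))
                                                             ~~~~~~~~~~~~~^^^^^^^^^^^^^^^^
    return _quantile_unchecked(
        a, q, axis, out, overwrite_input, method, keepdims, weights)
    return _ureduce(a,
                    func=_quantile_ureduce_func,
    ...<5 lines>...
                    overwrite_input=overwrite_input,
                    method=method)
    r = func(a, **kwargs)
    result = _quantile(arr,
                       quantiles=q,
    ...<2 lines>...
                       out=out,
                       weights=wgt)
    slices_having_nans = np.isnan(arr[-1, ...])
                                  ~~~^^^^^^^^^
IndexError: index -1 is out of bounds for axis 0 with size 0
```

```bash
python3 -c "
from h import *
c=shot('scene','s9'); im=c['pixels'][150:280,240:440,::-1]; cv2.imwrite('pics/crop9.png',cv2.resize(im,None,fx=4,fy=4,interpolation=cv2.INTER_CUBIC))
"
```

```text
(no output)
```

View pics/crop9.png

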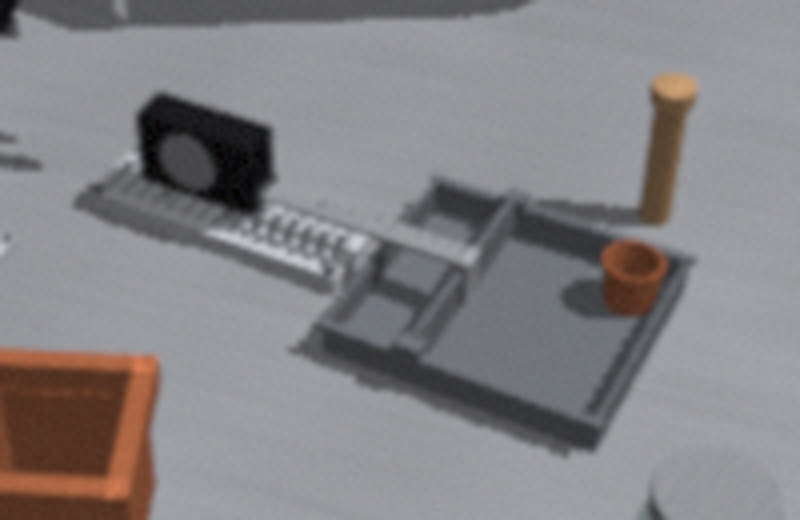

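View pics/s9.png

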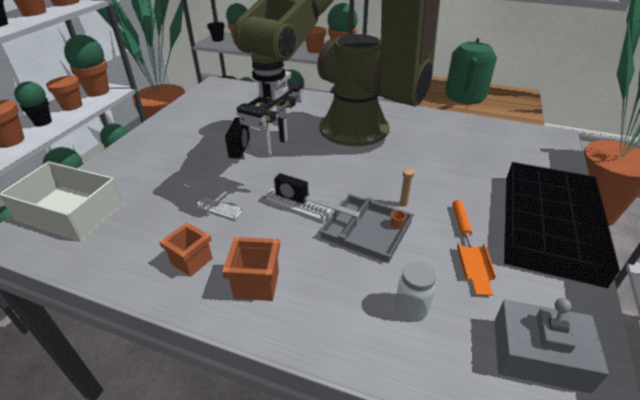

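The scene view shows the hook at the divider (crop 470,255), the case seated on the rail (crop 205,150), and the bystanders unmoved. Handing in.

```bash
python3 -c "
from h import *
print(read_state()['wrist_force']); print(sign_off())"
```

```text
[-0.61003059  0.20806844 -0.80037257]
the job is handed in; nothing more can be done
None
```

The rule is hooked over the far side of the divider, drawn back, and locked in the large rail, holding an estimated pull of about 7.1 N. I handed the job in at about 11 s, with the robot clear and touching nothing.

- **Rule and rail used:** I gripped the 90 mm rule and used the larger rail.
- **Drawing:** I hooked and drew the rule with its feet just above the teeth. The wrist force reached about 7.5 N before lowering and never read above about 9 N horizontally.
- **Lowering:** I lowered it slowly into the slot at x = -18 on the rail. The wrist read about 12 N upward at the bottom.
- **Final pull:** after release the case slid about 1 mm to the tray side and stopped, at about x = -16 on the rail. That means about 27 mm drawn, or roughly 7.1 N. This figure comes from the measured positions; the pull was not measured after letting go.
- **Seating:** the case top measured 84.0 mm high, which matches fully seated feet.
- **Other things:** the last scene picture showed the bystanders where they were.

**Checks that disagreed:**
- The case looked nose-up by about 0.2° and the blade by about 0.3°, so the front foot may sit 0.1–0.3 mm high. I left it.
- An early two-view height for the case top read 59 mm, against 69.6 mm from the depth image. I put that down to mismatched masks and used the depth value.

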